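# Clear the filing rack and stand the carton in it

### The arm

A 6-joint arm with a two-finger parallel gripper is mounted at the origin on a cart in front of the work surface, level with it; the furniture and walls round the work are solid. World frame = base frame: x ahead of the robot, y to its left, z up, the work surface at z = 0. Lengths are in m, angles in degrees, forces in N, time in s.
With the tool pointing down it reaches from about 0.35 to 0.85 m from the base axis. Payload 8.1 kg.
Tool frame: the origin (TCP) lies at the very end of the fingers, on their centre line; the grasp point (between the pads) lies 19 mm behind it; z points along the fingers, y is the line along which they close (so a half turn about z gives the same grasp; the last joint's range is limited). The gripper opens to 93 mm and grips with 3 to 60 N. Pads are 15 mm wide; open, the fingers measure 128 mm over their backs; the gripper's body (75 mm by 188 mm) begins 65 mm behind the grasp point.
Start: joints at [-78.633, 7.471, 85.268, -0, 87.261, -4.893], TCP at [0.168, -0.576, 0.219] pointing down, gripper open.
Joint ranges: [-169.43, 169.43], [-51.17, 129.36], [1.28, 143.12], [-76.62, 256.62], [0, 156.53], [-152.29, 152.29]. Speed limits (degrees/s): [136.94, 136.94, 159.86, 180, 180, 180].

### API

Orientations are given as a 3x3 rotation matrix whose columns are the frame's x, y, z axes.
In Python, from rig import manip, cams gives the robot as it stands. The module is installed in compiled form; this text tells all that it offers. Calls block until the motion is done:
- manip.movep(position, orientation): joint-space move of the TCP to a pose.
- manip.move_l(position, attitude=None, speed=0.15): straight line of the TCP; attitude=None keeps the orientation; speed is the mean speed in m/s.
- manip.goto_joints(angles): joint-space move.
- manip.command_gripper(opening, grip_force=None): opening from 0.0 (shut) to 1.0 (fully open); grip_force is the grip in N (None keeps the last); returns when the fingers have stopped.
- manip.hold(seconds).
- manip.solve_ik(position, orientation): joint angles nearest the present ones, or None.
- manip.state(): the state.
- cams.get_image(name): name is "side" or "top"; returns a dict with "img" (480x640x3 uint8, red, green, blue), "fov_y" (degrees; the focal length in pixels is half the picture's height over the tangent of half this angle, whatever the lens; pixels are square), "cx", "cy" (the principal point, pixels), "R" (3x3) and "t" (3): a world point X has camera coordinates R X + t. Camera axes: x right, y down, z forward; pixel columns grow to the right and rows downward; lengths in m; the calibration is good to about 2 mm. A picture is of the moment at which its call begins. There is no depth.
A pose or a line that the arm cannot do raises manip.PlanningError and nothing moves.
- manip.job_done(): hands the job in; it is judged then, once.
The state is a dict: "clock": time; "q": joint angles; "joint_vel": joint speeds; "effort": joint torques, N m; "eef_pos": TCP position; "orientation": TCP orientation; "contact_force": force on the tool from outside, world axes, zero at the start; "ft_torque": the same for the moment, N m; "width": opening from 0.0 (shut) to 1.0 (fully open); "finger_force": force on a finger pad.
Only numpy, scipy, OpenCV 4.12 (cv2) and the standard library are available. Lean on these libraries where they do the work, as an engineer would, in place of code of your own. Each camera call takes 0.05 s, during which the arm holds its last target. There are 200 camera calls.

### The job

The filing rack is blocked by a roll of tape: first take the roll out and lay it flat on the bare worktop beside the rack. Then stand the larger of the two card boxes on end in the middle of the rack's lane, its two broad upright sides facing the end wall and the sliding bookend, and gently slide the bookend up until the box is held snug between the bookend and the end wall. Leave the other things on the worktop where they are.

Things in the scene. Friction and masses are not known exactly. Their poses are not given: they have to be found in the camera images.
- rack: Filing rack, fixed; z up, y along the lane, x across it. Origin: on the worktop under the lane's middle. Plywood base x -65..85, y -100..125 mm, top 8 mm above the worktop. Fixed grey end wall at the -y end: x -50..50 mm, 8 mm thick, inner face at y = -85 mm, top 86 mm above the worktop. Low guide rod along y at x = 74 mm, under 35 mm high.
- bookend (a joint): Slide of the grey bookend, m: 0 = fully open (170 mm clear gap to the end wall); grows as it moves along the rack's -y toward the end wall: gap = 0.170 - value. Friction about 2 N; stays where left. Plate rack x -50..50 mm, 8 mm thick, 12 to 85 mm above the worktop, carried at the rear by a small block on the rod.
- bookend_push (a point): Point on the middle of the bookend's outer (+y) face, 65 mm above the worktop: where to push.
- tape_roll: Roll of cream-coloured packing tape lying flat on the rack's base in the lane, outside diameter 113 mm, core hole 66 mm across (wall about 23 mm thick), 49 mm high, 0.12 kg. Origin: centre of its underside; z is the roll's axis. Grasp the wall from above, one finger in the hole.
- carton: The larger card box (fasteners inside, rigid, 0.25 to 0.5 kg), lying flat on the worktop: 60 mm (its x) by 88 mm (its y) by 45 mm (its z). Origin: centre of its underside as it lies. It is to stand on end, its 88 mm edge (y) upright, its 45 mm edge (z) along the lane.
- carton_center (a point): Middle of the larger card box, 22.5 mm along its z from its origin; axes as the box.
- small_carton: Bystander: the smaller card box, 56 x 70 x 39 mm, lying flat; it may have swapped places with the larger one. Origin: centre of its underside.
- calculator: Bystander: black desk calculator, 116 x 69 x 15 mm, flat in front of the rack. Origin: centre of its underside.
Mind the look-alikes: they are no part of the job. Leave any turquoise look-alike of the tape_roll alone.

How it is judged (in metres and radians):
On the way:
1. the tape roll lies flat on the worktop, let go, before the carton is on the rack (height (world z) of tape_roll between -0.005 and 0.005 m and angle between tape_roll's own z axis and vertical below 0.08 rad and linear speed of tape_roll below 0.02 m/s and contact force between the fingers and tape_roll below 0.2 N and contact force between carton and rack below 0.1 N), for 0.2 s.
At the end, for the whole second after the job is handed in: The tape roll lies flat on the worktop, off the rack; the larger box stands on end on the rack base (upright within 0.06 rad, square within 0.1 rad, within 30 mm of the lane middle) between end wall and bookend, the gap under 47.5 mm (box 45 mm); all at rest (height (world z) of tape_roll between -0.005 and 0.005 m and angle between tape_roll's own z axis and vertical below 0.08 rad and angle between the y axis of carton and the z axis of rack, either way round below 0.06 rad and angle between the z axis of carton and the y axis of rack, either way round below 0.1 rad and z of carton_center in the frame of rack between 0.047 and 0.057 m and x of carton_center in the frame of rack between -0.03 and 0.03 m and y of carton_center in the frame of rack between -0.085 and -0.055 m and value of joint bookend above 0.1225 m and linear speed of each of carton, tape_roll below 0.02 m/s); the robot touches nothing.
It fails at once if the robot presses on the rack or its bookend with more than 35 N (contact force between the arm and rack above 35 N).
It fails at once if the carton is pressed on the rack with more than 50 N (contact force between carton and rack above 50 N).
It fails at once if a bystander is moved more than 25 mm (distance of any of small_carton, calculator from where it was at the start of the episode above 0.025 m).
It also fails if it takes over 72 s, if anything falls off the work surface, if the arm or the gripper's body presses on something with over 40 N, if the wrist force passes 120 N, or if a joint passes its speed limit or range.

## Working session

There is one attempt and no reset: what is moved stays moved. The work goes in short steps, each a Python script; the robot and the scene stay as the last script left them, time stands still between calls to the robot, and variables do not carry over. Pictures are saved under pics/ and viewed, at most 13 in all, crops included, and the job is handed in when it is done.

```bash
mkdir -p pics
cat > h.py <<'E'
import numpy as np, cv2
from rig import manip, cams
def shot(n,tag):
    d=cams.get_image(n); cv2.imwrite(f'pics/{tag}.png',cv2.cvtColor(d['img'],cv2.COLOR_RGB2BGR)); np.save(f'pics/{tag}.npy',d,allow_pickle=True); return d
def load(tag): return np.load(f'pics/{tag}.npy',allow_pickle=True).item()
def f(d): return 240/np.tan(np.radians(d['fov_y'])/2)
def ray(d,u,v):
    R=np.array(d['R']);t=np.array(d['t']);F=f(d)
    r=R.T@np.array([(u-d['cx'])/F,(v-d['cy'])/F,1]); return -R.T@t, r/np.linalg.norm(r)
def onz(d,u,v,z):
    c,r=ray(d,u,v); return c+r*(z-c[2])/r[2]
def tri(d1,p1,d2,p2):
    c1,r1=ray(d1,*p1);c2,r2=ray(d2,*p2)
    s=np.linalg.lstsq(np.c_[r1,-r2],c2-c1,rcond=None)[0]
    a,b=c1+s[0]*r1,c2+s[1]*r2; return (a+b)/2,np.linalg.norm(a-b)
def proj(d,X):
    X=np.atleast_2d(X); c=X@np.array(d['R']).T+np.array(d['t']); return c[:,:2]/c[:,2:]*f(d)+[d['cx'],d['cy']]
E
python3 - <<'E'
from h import *
for n in('top','side'):
    d=shot(n,n+'0'); print(n,d['fov_y'],d['cx'],d['cy'],np.round(d['R'],3).tolist(),np.round(d['t'],3))
    c,r=ray(d,320,240);print(c,r)
print(manip.state())
E
```

```text
top 46.12368050892869 322.1668884362581 246.77433831742283 [[0.272, -0.962, -0.007], [-0.913, -0.256, -0.318], [0.305, 0.093, -0.948]] [-0.068  0.571  1.251]
[ 0.15879752 -0.03522171  1.36723209] [ 0.31441899  0.09942104 -0.94406364]
side 54.85006531603016 317.5326127268527 243.2200791066327 [[0.973, -0.229, 0.01], [-0.087, -0.408, -0.909], [0.212, 0.884, -0.417]] [-0.545  0.156  0.902]
[ 0.3529448  -0.85882146  0.52356587] [ 0.21788391  0.88548034 -0.41042804]
{'clock': 0.1, 'q': array([-7.86317393e+01,  7.51043884e+00,  8.53238641e+01, -5.02639164e-04,
        8.72624936e+01, -4.89172975e+00]), 'joint_vel': array([-0.0941695 , -0.04757379, -0.15568704,  0.04842843,  0.03362313,
       -0.00502165]), 'effort': array([ 1.53293964e-03, -5.61343038e+01, -4.93094087e+01,  7.70196319e-02,
        2.91109085e-02, -2.12923533e-05]), 'eef_pos': array([ 0.1679253 , -0.57547327,  0.21768803]), 'orientation': array([[ 9.60000951e-01,  2.79996531e-01, -3.41599032e-04],
       [ 2.79996707e-01, -9.59999535e-01,  1.65454443e-03],
       [ 1.35331789e-04, -1.68401083e-03, -9.99998573e-01]]), 'contact_force': array([ 0.36108759, -0.14216479,  0.55919794]), 'ft_torque': array([-0.01181061,  0.01655471, -0.00473222]), 'finger_force': 0.0, 'width': 1.002670646219671}
```

View pics/top0.png

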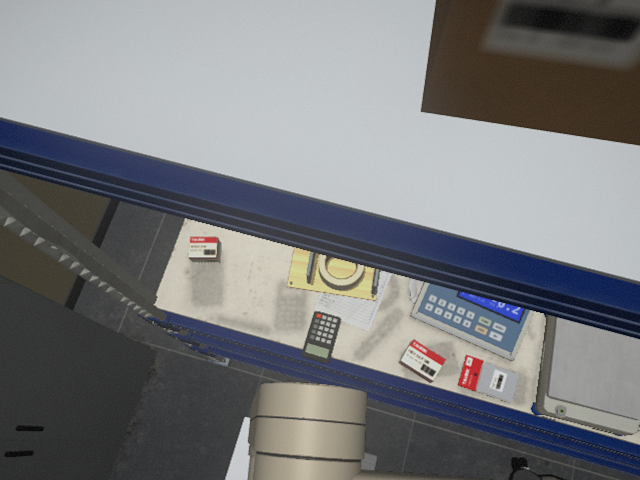

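View pics/side0.png

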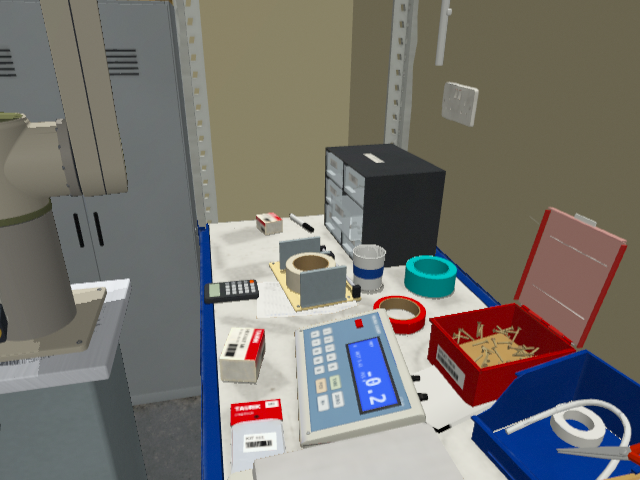

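The top view is partly hidden by an overhead shelf. It shows the rack at about (333,275) with the cream roll at (342,270), the calculator at (322,335), and card boxes at (204,249) and (423,360). The side view shows those boxes at (268,223) and (242,355), the rack at (310,280), the cream roll at (312,268), and look-alike rolls in turquoise (430,275), red (400,312) and white (578,425). There is also a flat red and grey packet at (257,435). The target roll is the cream one in the rack. I'll take close crops next.

Run:
```python
from h import *
t=cv2.imread('pics/top0.png');s=cv2.imread('pics/side0.png')
r=lambda im,x,y,w,h,k:cv2.resize(im[y:y+h,x:x+w],None,fx=k,fy=k,interpolation=cv2.INTER_CUBIC)
def pad(a,W,H):
    o=np.zeros((H,W,3),np.uint8);o[:a.shape[0],:a.shape[1]]=a[:H,:W];return o
# row1: top rack 280..385,240..305 x4 ; side rack 255..385,225..325 x3
o=np.vstack([np.hstack([pad(r(t,280,240,105,65,4),420,260),pad(r(s,260,225,125,87,3),375,260)]),
 np.hstack([pad(r(t,180,225,50,50,4),200,200),pad(r(t,395,330,50,55,4),200,220)[:200],pad(r(s,245,200,50,50,4),200,200),pad(r(s,210,320,65,66,3),195,200)]),])
cv2.imwrite('pics/crop0.png',o);print(o.shape)
T=load('top0');S=load('side0')
for p in[(155,305),(540,410),(160,308)]:print('edge',onz(T,*p,0))
for z in(.6,.7,.8,.9):print('shelf',z,onz(T,100,185,z)[:2],onz(T,540,300,z)[:2])
for n,p in dict(boxL=(204,249),boxR=(423,360),calc=(322,335),roll=(342,270)).items():print(n,onz(T,*p,.03))
for n,p in dict(boxfar=(268,223),boxnear=(242,355),roll=(312,268)).items():print(n,onz(S,*p,.03))
```

```text
(460, 795, 3)
edge [0.33975731 0.45584219 0.        ]
edge [ 0.34935947 -0.49844697  0.        ]
edge [0.33602501 0.44116619 0.        ]
shelf 0.6 [0.40935    0.38605307] [ 0.41187011 -0.27256086]
shelf 0.7 [0.37669333 0.33114468] [ 0.37888497 -0.2416264 ]
shelf 0.8 [0.34403666 0.2762363 ] [ 0.34589983 -0.21069193]
shelf 0.9 [0.31137998 0.22132791] [ 0.31291469 -0.17975746]
boxL [0.50287804 0.37864838 0.03      ]
boxR [ 0.382967  -0.2079498  0.03     ]
calc [0.37533711 0.03566735 0.03      ]
roll [0.54338775 0.03190578 0.03      ]
boxfar [0.49866551 0.35015267 0.03      ]
boxnear [ 0.37782719 -0.22245246  0.03      ]
roll [0.56049264 0.05782825 0.03      ]
```

View pics/crop0.png

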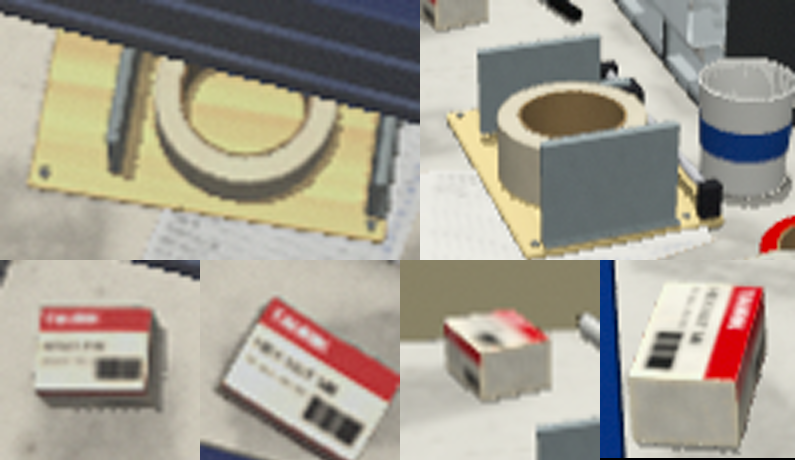

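```bash
cat > fit.py <<'E'
from h import *
from scipy.optimize import least_squares
T=load('top0');S=load('side0')
def rt(p,P): c,s=np.cos(p[2]),np.sin(p[2]);P=np.atleast_2d(P);return np.c_[P[:,0]*c-P[:,1]*s+p[0],P[:,0]*s+P[:,1]*c+p[1],P[:,2]]
rackT={(-65,125,8):(287,286.3),(-65,-100,8):(376.3,300.3)}
rackS={(-65,125,8):(268.3,262.3),(-65,-100,8):(299,310.7),(85,-100,8):(359.3,302.3),(-50,-93,86):(300.3,272.7),(50,-93,86):(346.3,266)}
def fitr(p):
    return np.concatenate([(proj(d,rt(p,np.array(list(m))/1e3))-list(m.values())).ravel() for d,m in((T,rackT),(S,rackS))])
r=least_squares(fitr,[.55,.04,0]);rack=r.x
# boxes: params x,y,yaw,w,l,h ; corners keyed by signs
def fitb(name,mt,ms,p0):
    def e(p): return np.concatenate([(proj(d,rt(p,np.array(list(m))*[p[3]/2,p[4]/2,p[5]]))-list(m.values())).ravel() for d,m in((T,mt),(S,ms))])
    r=least_squares(e,p0);print(name,np.round(r.x,4),'yaw',np.degrees(r.x[2]).round(1),'rms',np.sqrt(np.mean(r.fun**2)).round(2));return r.x
# w along 'red-normal' local x, l along local y; corner (+x = red side)
L=fitb('L',{(1,1,1):(190.5,236.3),(1,-1,1):(217.5,236.5),(-1,-1,1):(218.5,257)},
 {(-1,1,1):(256.3,214.5),(-1,-1,1):(264.5,222),(1,-1,1):(282.5,220.8),(1,1,1):(273.8,212.5),(-1,-1,0):(265.5,234.5),(-1,1,0):(257,228.8),(1,-1,0):(282.5,232.5)},[.5,.36,0,.06,.08,.04])
R=fitb('R',{(1,1,1):(413.8,339.5),(-1,1,1):(400.5,361.3),(-1,-1,1):(437,378.8)},
 {(-1,-1,1):(220,360),(1,-1,1):(255,364),(1,1,1):(265,329),(-1,1,1):(230.7,327),(-1,-1,0):(222.3,380),(1,-1,0):(255,382.7)},[.38,-.21,-.4,.06,.08,.04])
if __name__=='__main__':
    print('rack',rack,np.degrees(rack[2]),np.round(r.fun,1))
    roll=onz(S,310.7,262.7,.057);print('roll',roll,'in rack',(rt([0,0,-rack[2]],roll-np.r_[rack[:2],0])))
    t=cv2.imread('pics/top0.png');s=cv2.imread('pics/side0.png')
    K=4
    def crop(d,im,x,y,w,h):
        o=cv2.resize(im[y:y+h,x:x+w],None,fx=K,fy=K,interpolation=cv2.INTER_CUBIC)
        def line(P,c): cv2.polylines(o,[np.int32(((proj(d,P)-[x,y]+.5)*K))],False,c,1)
        for z in(.008,.057):
            a=np.linspace(0,6.29,60)
            for rr in(.0565,.033):line(np.c_[roll[0]+rr*np.cos(a),roll[1]+rr*np.sin(a),0*a+z],(255,0,255))
        line(rt(rack,np.array([[-65,125,8],[-65,-100,8],[85,-100,8],[85,125,8],[-65,125,8]])/1e3),(0,0,255))
        for yy in(-93,-85,85,93):line(rt(rack,np.array([[-50,yy,12],[50,yy,12],[50,yy,85],[-50,yy,85],[-50,yy,12]])/1e3),(0,200,0))
        for p in(L,R):
            q=np.array([[1,1],[1,-1],[-1,-1],[-1,1],[1,1]])
            for z in(0,1):line(rt(p,np.c_[q*[p[3]/2,p[4]/2],0*q[:,0]+z*p[5]]),(255,0,0))
        return o
    pad=lambda a,W,H:cv2.copyMakeBorder(a,0,H-a.shape[0],0,W-a.shape[1],cv2.BORDER_CONSTANT)
    o=np.vstack([np.hstack([pad(crop(T,t,282,240,100,66),400,280),pad(crop(S,s,265,232,98,82),400,330)[:330][:280]]),
     np.hstack([pad(crop(T,t,180,225,50,50),200,260),pad(crop(T,t,395,334,55,55),220,260),pad(crop(S,s,250,205,40,40),160,260),pad(crop(S,s,214,322,55,65),220,260)])])
    cv2.imwrite('pics/fit0.png',o)
E
python3 fit.py
```

```text
L [0.5063 0.3775 0.2731 0.0539 0.0677 0.0365] yaw 15.6 rms 0.89
R [ 0.3814 -0.2092 -0.2816  0.0567  0.0903  0.0421] yaw -16.1 rms 1.1
rack [0.55002255 0.03388829 0.10238593] 5.866281903547825 [ 0.8  0.   1.2  1.2  0.3 -0.2 -4.2 -0.9  3.  -4.5  0.3  0.7  0.9  0.2]
roll [0.55183043 0.03290478 0.057     ] in rack [[ 0.00169789 -0.00116314  0.057     ]]
```

View pics/fit0.png

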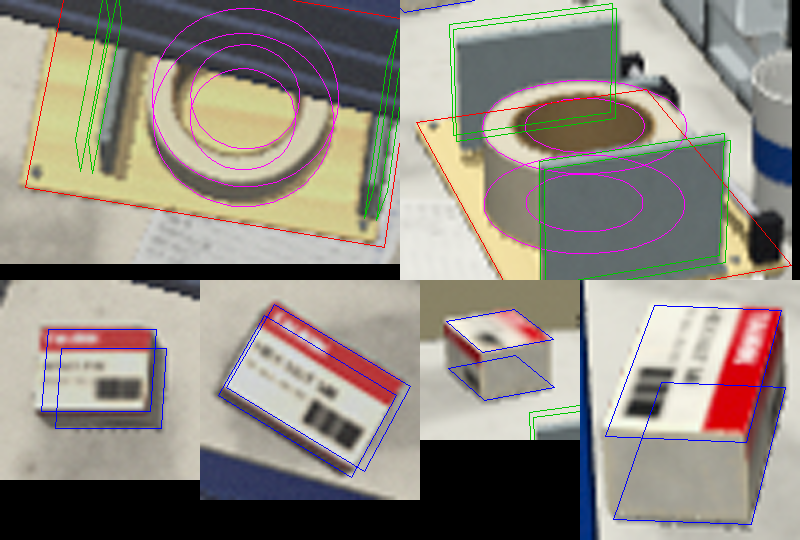

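The crops show the box sizes. The right-hand box, (423,360) in the top view and (242,355) in the side view, measures about 57×90×42 mm, so it is the larger carton. The left one, about 54×68×37 mm, is the small carton. The cream roll sits mid-lane, and the bookend is at the world +y end. Next I'll refit with known sizes, find where the nearby scale stands, and check IK.

```bash
cat > fit2.py <<'E'
from h import *
from scipy.optimize import least_squares
T=load('top0');S=load('side0')
def rt(p,P): c,s=np.cos(p[2]),np.sin(p[2]);P=np.atleast_2d(P);return np.c_[P[:,0]*c-P[:,1]*s+p[0],P[:,0]*s+P[:,1]*c+p[1],P[:,2]]
def fit(views,p0):
    e=lambda p:np.concatenate([(proj(d,rt(p,np.array(list(m))/1e3))-list(m.values())).ravel() for d,m in views])
    r=least_squares(e,p0);return r.x,np.round(r.fun,1)
mT={(-65,125,8):(287,286.3),(-65,-100,8):(376.3,300.3)}
mS={(-65,125,8):(268.3,262.3),(-50,-93,86):(300.3,272.7),(50,-93,86):(346.3,266)}
print('rack',fit([(T,mT),(S,mS)],[.55,.04,0]),'\n T',fit([(T,mT)],[.55,.04,0])[0],'S',fit([(S,mS)],[.55,.04,0])[0])
a,b=30,44
bT={(a,b,45):(414,339.3),(a,-b,45):(446.5,359.8),(-a,b,45):(400,360.5),(-a,-b,45):(433.5,381)}
bS={(a,b,45):(264.3,329.5),(-a,b,45):(232.3,328),(a,-b,45):(255.5,361),(-a,-b,45):(220,359.8),(a,-b,0):(256.5,382.3),(-a,-b,0):(222,381)}
print('box',fit([(T,bT),(S,bS)],[.38,-.2,0]),'\n T',fit([(T,bT)],[.38,-.2,0])[0],'S',fit([(S,bS)],[.38,-.2,0])[0])
for k in[(a,b,45),(a,-b,45),(-a,b,45),(-a,-b,45)]:print('boxcorner',tri(T,bT[k],S,bS[k]))
print('rackcorner',tri(T,(287,286.3),S,(268.3,262.3)))
print('scale',tri(T,(412,318),S,(297,330)),tri(T,(508,358),S,(300,438)))
E
python3 fit2.py
python3 - <<'E'
from h import *
print(np.round(proj(load('top0'),manip.state()['eef_pos']),1))
def ori(yaw,a): # rotate frame yaw; tool y along frame x ; d=(0,sin a,-cos a)
    c,s=np.cos(yaw),np.sin(yaw);Z=np.array([[c,-s,0],[s,c,0],[0,0,1]])
    d=np.array([0,np.sin(a),-np.cos(a)])
    out=[]
    for sg in(1,-1):
        y=np.array([sg,0,0.]);x=np.cross(y,d);out.append(Z@np.c_[x,y,d])
    return out
for nm,p,yaws in(('pick',[.38,-.21,.05],-.35),('place',[.55,-.03,.08],.09)):
    for deg in(45,30,15,0,-15,-30,-45,-60,-75):
        for i,o in enumerate(ori(yaws,np.radians(deg))):
            q=manip.solve_ik(p,o);print(nm,deg,i,None if q is None else np.round(q,0))
E
```

```text
rack (array([0.54981465, 0.03658152, 0.10588664]), array([-0.2,  0. ,  0.3,  0.8, -0.1, -0.7,  0.1,  0.1,  0.5, -0.5])) 
 T [0.5508442  0.03750377 0.11419827] S [0.54922636 0.03530099 0.10279234]
box (array([ 0.38151687, -0.20921978, -0.29377914]), array([ 0.3, -0.5,  0.9, -0.6,  1.5,  0.1,  1.3,  0.6,  0.7, -1.3, -0.8,
       -1.3,  0.4, -0.7, -1.2, -1.3,  0.6,  0.1, -1.1, -0.4])) 
 T [ 0.38069895 -0.20699267 -0.30679633] S [ 0.38171254 -0.21114374 -0.29109752]
boxcorner (array([ 0.42187106, -0.17560662,  0.04241963]), np.float64(0.0004562137195865797))
boxcorner (array([ 0.3965258 , -0.25861004,  0.04255693]), np.float64(0.0008877206070570299))
boxcorner (array([ 0.36627426, -0.15548555,  0.03994241]), np.float64(0.0011477588647110309))
boxcorner (array([ 0.34146912, -0.24015628,  0.04014286]), np.float64(0.0005315685007705532))
rackcorner (array([0.4722861 , 0.1538427 , 0.00631602]), np.float64(0.00035371862743611445))
scale (array([ 0.47916908, -0.16189868,  0.02162099]), np.float64(0.00792808224556276)) (array([ 0.4424901 , -0.40185662,  0.0168158 ]), np.float64(0.00336301736538
[... 716 characters left out ...]
. -124.]
place 45 0 [-32.  28.  88.  35.  94. -44.]
place 45 1 [-32.  28.  88.  35.  94. 136.]
place 30 0 [-26.  18.  94.  25.  85. -37.]
place 30 1 [-26.  18.  94.  25.  85. 143.]
place 15 0 [-18.  10.  98.  14.  78. -27.]
place 15 1 None
place 0 0 [ -8.   6. 102.  -0.  72. -14.]
place 0 1 None
place -15 0 [  2.   6. 103. -16.  71.   2.]
place -15 1 None
place -30 0 [ 11.  11. 102. -31.  73.  17.]
place -30 1 None
place -45 0 [ 19.  19. 100. -44.  79.  30.]
place -45 1 [  19.   19.  100.  -44.   79. -150.]
place -60 0 [ 25.  29.  96. -55.  87.  40.]
place -60 1 [  25.   29.   96.  -55.   87. -140.]
place -75 0 [ 28.  41.  91. -64.  96.  47.]
place -75 1 [  28.   41.   91.  -64.   96. -133.]
```

Measured corners agree to within a few mm, allowing for the calibration. The carton is at (0.381,-0.209) with yaw -0.30, and the rack is at (0.550,0.036) with yaw 0.106. First I'll move the roll.

```bash
cat >> h.py <<'E'
RK=np.array([.550,.036,.106]); BX=np.array([.3812,-.2093,-.298])
def rz(y): c,s=np.cos(y),np.sin(y); return np.array([[c,-s,0],[s,c,0],[0,0,1]])
def W(p,P): return rz(p[2])@np.array(P)+[p[0],p[1],0]
def ori(yaw,deg):
    a=np.radians(deg);d=np.array([0,np.sin(a),-np.cos(a)]);y=np.array([1.,0,0]);return rz(yaw)@np.c_[np.cross(y,d),y,d]
def st(m=''):
    s=manip.state();print(m,round(s['clock'],2),'p',np.round(s['eef_pos'],4),'F',np.round(s['contact_force'],1),'w',round(s['width'],3),'ff',round(s['finger_force'],1));return s
E
python3 - <<'E'
from h import *
O=ori(RK[2],0); c=np.array([.552,.034,0]); g=c-rz(RK[2])@[.045,0,0]
manip.command_gripper(.54)
manip.movep(g+[0,0,.15],O); st('above')
manip.move_l(g+[0,0,.020],speed=.12); st('down')
manip.command_gripper(0.0,15); st('grip')
manip.move_l(g+[0,0,.05],speed=.08); st('lift')
shot('side','side1')
E
python3 -c "
import cv2;a=cv2.imread('pics/side1.png')[180:400,180:450];cv2.imwrite('pics/c1.png',cv2.resize(a,None,fx=2.5,fy=2.5))"
```

```text
above 3.42 p [0.5074 0.0285 0.1501] F [0.7 0.8 0.1] w 0.541 ff 0.0
down 4.66 p [0.5081 0.0292 0.0209] F [ 0.8 -0.4  0.1] w 0.543 ff 0.0
grip 5.27 p [0.5073 0.0293 0.0201] F [-1.   0.2  1.5] w 0.204 ff 14.8
lift 5.79 p [0.5078 0.0292 0.0507] F [ 0.4 -0.2 -1.7] w 0.202 ff 14.8
```

View pics/c1.png

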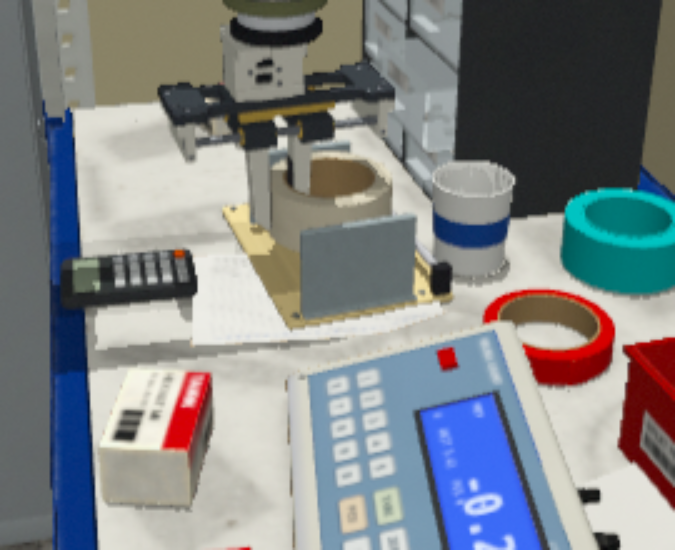

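The roll is gripped and lifted at about (335,205) in the crop. Next I'll set it down to the left of the rack.

```bash
python3 - <<'E'
from h import *
c=np.array([.48,.25,0]); g=c-rz(RK[2])@[.045,0,0]
p=manip.state()['eef_pos']
manip.move_l([p[0],p[1],.145],speed=.15)
manip.move_l(g+[0,0,.145],speed=.2); st()
manip.move_l(g+[0,0,.03],speed=.12); st()
z=.03
while z>.006:
    z-=.003; manip.move_l(g+[0,0,z],speed=.04); s=manip.state()
    if s['contact_force'][2]>3: break
st('set'); manip.command_gripper(.5); st('rel')
manip.hold(.2); manip.move_l(g+[0,0,.13],speed=.15); st()
shot('top','top2');shot('side','side2')
E
python3 -c "
import cv2,numpy as np
a=cv2.imread('pics/side2.png')[180:400,180:450];b=cv2.imread('pics/top2.png')[210:400,150:460]
o=np.vstack([cv2.resize(a,(400,326)),cv2.resize(b,(400,245))]);cv2.imwrite('pics/c2.png',o)"
```

```text
7.92 p [0.4354 0.2445 0.1448] F [-1.4  0.6 -1. ] w 0.204 ff 14.8
 9.03 p [0.436  0.2455 0.0309] F [ 0.1  0.7 -1.2] w 0.201 ff 14.8
set 10.78 p [0.4358 0.2458 0.01  ] F [-2.4 -0.2  8.5] w 0.2 ff 15.0
rel 11.44 p [0.4352 0.2452 0.009 ] F [-0.5  0.8 -0.5] w 0.499 ff 0.0
 12.6 p [0.4345 0.2449 0.1289] F [ 0.3 -0.5  0.1] w 0.5 ff 0.0
```

View pics/c2.png

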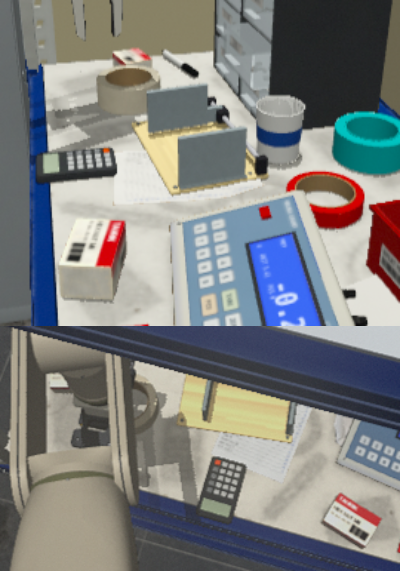

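The roll now lies flat on the worktop left of the rack, at about (128,90) in the crop. Next is the carton pick with the tool tilted.

```bash
python3 - <<'E'
from h import *
O=ori(BX[2],40); d=O[:,2]
tip=W(BX,[0,-.015,.027])+.019*d; print(tip)
manip.command_gripper(1.0)
manip.movep([.40,-.05,.22],ori(BX[2],0)); st()
manip.movep(tip-d*.11,O); st('pre')
manip.move_l(tip,speed=.12); st('in')
manip.command_gripper(0.0,30); st('grip')
manip.move_l(tip+[0,0,.05],speed=.1); st('lift')
shot('side','side3')
E
python3 -c "
import cv2;a=cv2.imread('pics/side3.png')[180:420,150:450];cv2.imwrite('pics/c3.png',cv2.resize(a,None,fx=2,fy=2))"
```

```text
[ 0.3803817  -0.2119642   0.01244516]
 14.78 p [ 0.4001 -0.0494  0.2197] F [-0.3 -0.1  0.4] w 0.999 ff 0.0
pre 15.87 p [ 0.3604 -0.2787  0.0969] F [ 0.7  0.1 -0.4] w 0.998 ff 0.0
in 16.93 p [ 0.3807 -0.2128  0.013 ] F [ 0.3 -0.   0.1] w 0.997 ff 0.0
grip 17.55 p [ 0.3803 -0.212   0.0125] F [-1.4 -1.7  2.3] w 0.649 ff 30.0
lift 18.2 p [ 0.3803 -0.2119  0.0622] F [ 0.1  0.1 -2.5] w 0.648 ff 30.0
```

View pics/c3.png

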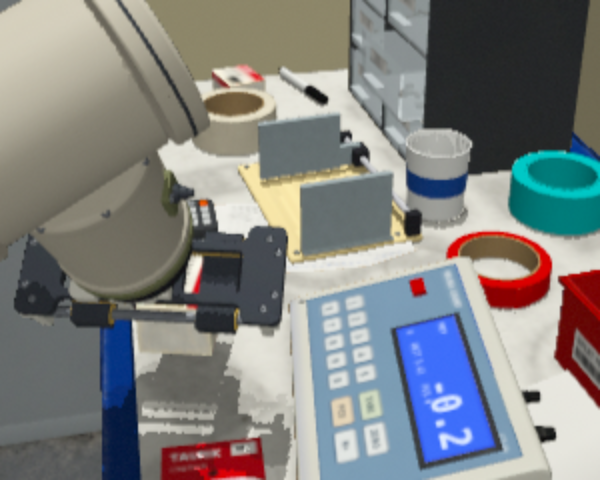

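The carton is held (60 mm wide, about 2.5 N) and clear of the worktop. Next I'll turn it upright over the lane.

```bash
python3 - <<'E'
from h import *
O=ori(RK[2],-50); d=O[:,2]
tip=W(RK,[0,-.0475,.067])+.019*d; print(tip)
p=manip.state()['eef_pos']
manip.move_l(p+[0,0,.15],speed=.2)
manip.movep(tip+[0,0,.14],O); st('above')
manip.move_l(tip+[0,0,.10],speed=.1); manip.hold(.3); st()
shot('side','side4');shot('top','top4')
E
python3 -c "
import cv2,numpy as np
a=cv2.imread('pics/side4.png')[130:350,200:450];b=cv2.imread('pics/top4.png')[220:320,260:400]
o=np.vstack([cv2.resize(a,None,fx=2.4,fy=2.4)]);cv2.imwrite('pics/c4.png',o)"
```

```text
[ 0.5565655  -0.02570655  0.05478704]
above 20.8 p [ 0.5559 -0.0268  0.1941] F [ 0.8 -0.3 -2.8] w 0.649 ff 30.0
 21.65 p [ 0.5569 -0.0255  0.1554] F [ 0.5 -0.3 -2.9] w 0.649 ff 30.0
```

View pics/c4.png

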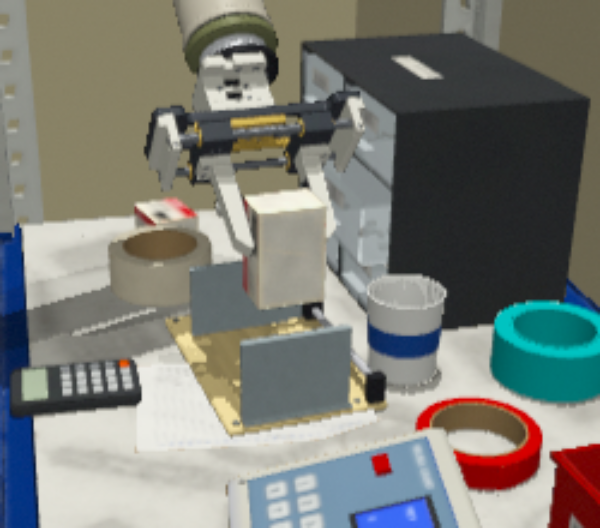

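The carton is upright over the lane, with its near-face bottom corners at about (307.5,258) and (336,257) in the full image. I'll check those against the prediction, then lower it.

Run:
```python
from h import *
S=load('side4')
pr=np.array([proj(S,W(RK,[x,-.0745,.108]))[0] for x in(-.03,.03)]);print(pr.round(1))
if np.abs(pr-[[307.5,258],[336.3,257]]).max()<6:
    O=ori(RK[2],-50); tip=W(RK,[0,-.0475,.067])+.019*O[:,2]
    manip.move_l(tip+[0,0,.012],speed=.1); s=st('near'); f0=s['contact_force'][2]
    h=.012
    while h>-.006:
        h-=.0015; manip.move_l(tip+[0,0,h],speed=.03); s=manip.state()
        if s['contact_force'][2]-f0>3: break
    print('h',h); st('set'); shot('side','side5')
import cv2
a=cv2.imread('pics/side5.png')[130:350,200:450];cv2.imwrite('pics/c5.png',cv2.resize(a,None,fx=2.4,fy=2.4))
```

```text
[[307.2 257.7]
 [334.9 253.6]]
near 22.78 p [ 0.5571 -0.0255  0.0675] F [-0.6 -0.6 -2.9] w 0.647 ff 30.0
h 0.0015000000000000022
set 24.53 p [ 0.5568 -0.0259  0.0577] F [-4.2  1.   7.3] w 0.646 ff 30.0
```

View pics/c5.png

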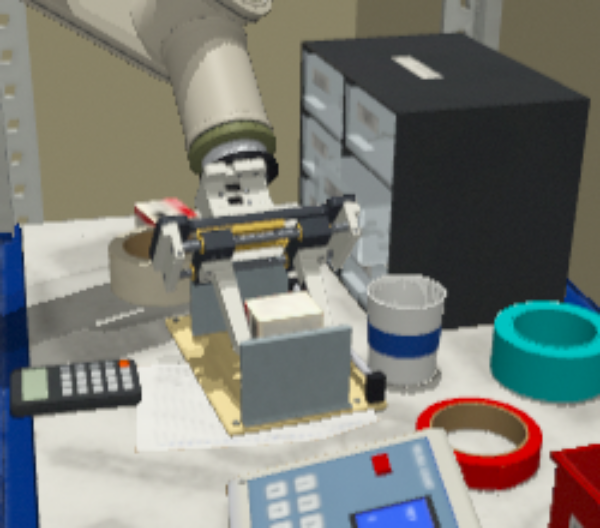

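The carton stands on the base. Now I'll release, retreat, and push the bookend.

Run:
```python
from h import *
d=ori(RK[2],-50)[:,2]
manip.command_gripper(.9); st('rel'); manip.hold(.3)
p=manip.state()['eef_pos']; manip.move_l(p-d*.12,speed=.12); st('back')
p=manip.state()['eef_pos']; manip.move_l(p+[0,0,.05],speed=.15)
manip.command_gripper(0.,10)
O=ori(RK[2],0)
manip.movep(W(RK,[0,.135,.19]),O)
manip.move_l(W(RK,[0,.135,.055]),speed=.12); s=st('behind'); f0=s['contact_force']
ey=rz(RK[2])[:,1]
shot('side','side6')
y=.135; hit=None
while y>-.045:
    y-=.004 if y>-.012 else .001
    manip.move_l(W(RK,[0,y,.055]),speed=.06 if y>-.012 else .02); s=manip.state(); F=(s['contact_force']-f0)@ey
    if hit is None and F>1: hit=y; print('contact y',y,F)
    if F>9: break
print('y',y,'F',F); st('pushed'); shot('side','side7')
a=cv2.imread('pics/side6.png')[180:350,220:400];b=cv2.imread('pics/side7.png')[180:350,220:400]
cv2.imwrite('pics/c6.png',np.hstack([cv2.resize(k,None,fx=2.2,fy=2.2) for k in(a,b)]))
```

```text
rel 25.19 p [ 0.5565 -0.0257  0.0562] F [0.3 0.2 0.7] w 0.903 ff 0.0
back 26.64 p [0.5464 0.0651 0.1327] F [0.  0.3 0.9] w 0.899 ff 0.0
behind 30.5 p [0.5365 0.1705 0.056 ] F [ 0.   0.4 -0. ] w 0.005 ff 0.0
contact y -0.013000000000000081 1.1924859955563472
y -0.02200000000000009 F 10.300948944197842
pushed 42.15 p [0.5522 0.0156 0.055 ] F [-0.3 10.8  1.6] w 0.004 ff 5.0
```

View pics/c6.png

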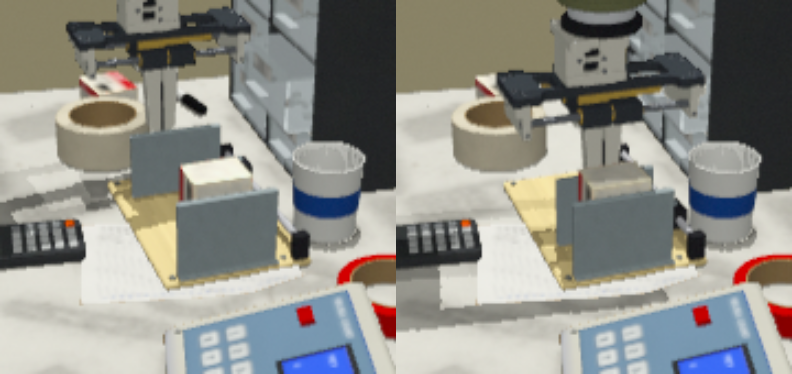

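The force reached 10 N about 2–3 mm before the nominal spot, which is within calibration error. I'll press a little further and watch the stiffness to confirm it is snug.

Run:
```python
from h import *
ey=rz(RK[2])[:,1]; y=-.022
for i in range(8):
    s=manip.state(); F=s['contact_force']@ey
    print(round(y,4),round((s['eef_pos']-[RK[0],RK[1],0])@ey,4),round(F,1))
    if F>17: break
    y-=.0005; manip.move_l(W(RK,[0,y,.055]),speed=.01); manip.hold(.1)
shot('top','top8');shot('side','side8')
a=cv2.imread('pics/side8.png')[195:325,250:380];b=cv2.imread('pics/top8.png')[225:325,270:400]
cv2.imwrite('pics/c8.png',np.hstack([cv2.resize(k,(400,400),interpolation=cv2.INTER_CUBIC) for k in(a,b)]))
```

```text
-0.022 -0.0205 10.3
-0.0225 -0.0206 12.6
-0.023 -0.0205 13.4
-0.0235 -0.0205 17.3
```

View pics/c8.png

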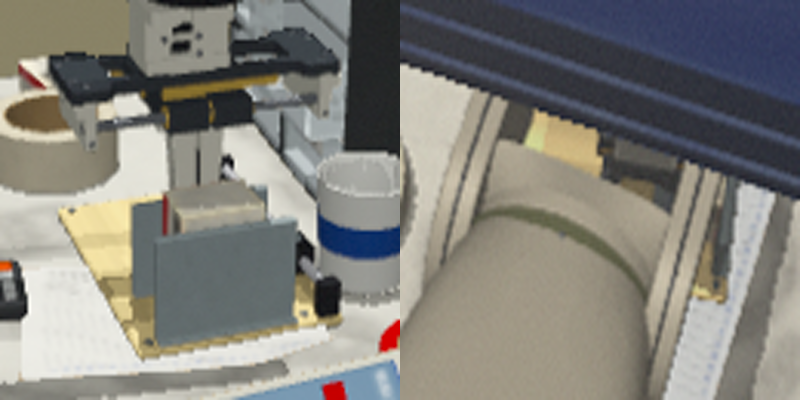

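Position no longer changes as the force rises to 17 N, so it is against a solid stop. I'll back off, clear the view and check.

Run:
```python
from h import *
manip.move_l(W(RK,[0,.03,.055]),speed=.08); st('off')
manip.move_l(W(RK,[0,.03,.2]),speed=.2)
manip.movep([.30,-.40,.25],ori(-.8,0)); manip.hold(.3); st('away')
T=shot('top','top9');S=shot('side','side9')
K=6
def crop(d,tag,x,y,w,h):
    o=cv2.resize(cv2.imread(f'pics/{tag}.png')[y:y+h,x:x+w],None,fx=K,fy=K,interpolation=cv2.INTER_CUBIC)
    # predicted: end wall and bookend at gap 45, red
    for ys in((-93,-85),(-40,-32)):
        for yy in ys:
            q=np.array([W(RK,np.array([X,yy,Z])/1e3) for X,Z in((50,86),(-50,86),(-50,12))])
            cv2.polylines(o,[np.int32((proj(d,q)-[x,y]+.5)*K)],False,(0,0,255) if ys[0]==-93 else (0,255,0),1)
    return o
a=crop(S,'side9',275,235,66,80);b=crop(T,'top9',330,245,62,60)
o=np.zeros((480,790,3),np.uint8);o[:a.shape[0],:a.shape[1]]=a;o[:360,400:400+b.shape[1]]=b
cv2.imwrite('pics/c9.png',o)
```

```text
off 44.17 p [0.5469 0.0657 0.055 ] F [-1.4 -0.3  0.7] w 0.004 ff 0.0
away 47.26 p [ 0.3004 -0.3997  0.25  ] F [-1.  -0.6 -0.2] w 0.006 ff 0.0
```

View pics/c9.png

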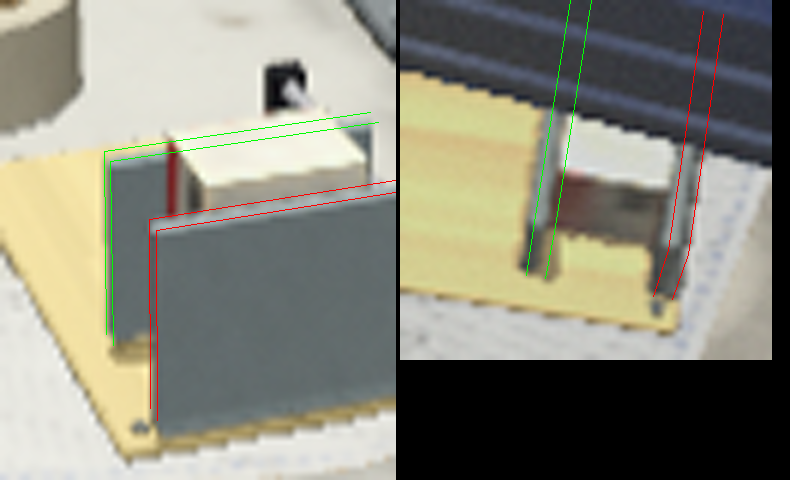

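In the final views the carton stands upright and fills the space between bookend and end wall, with no visible gap. The roll is flat and the arm is clear, so I'm handing in.

```bash
python3 -c "
from rig import manip
print(manip.job_done())"
```

```text
the job is handed in; nothing more can be done
None
```

I handed the job in at about 47 s of the 72 s allowed. The roll lies flat on the worktop left of the rack and the larger box stands on end, held snug between bookend and end wall; the bookend gap was only judged from the final pictures and the solid stop at 17 N, and no verdict came back.

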